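True up a frame corner with a square

ROBOT

A 7-joint arm with a two-finger parallel gripper is mounted at the origin on the work surface. World frame = base frame: x ahead of the robot, y to its left, z up, the work surface at z = 0. Lengths are in m, angles in rad, forces in N, time in s.
With the tool pointing down it reaches from about 0.4 to 0.875 m from the base axis. Payload 6.5 kg.
Tool frame: the origin (TCP) lies at the very end of the fingers, on their centre line; the grasp point (between the pads) lies 19 mm behind it (manip.hold_point_z is the distance from the TCP to the grasp point, in m); z points along the fingers, y is the line along which they close (so a half turn about z gives the same grasp; the last joint's range is limited). The gripper opens to 88 mm and grips with 3 to 60 N. Pads are 18 mm wide; open, the fingers measure 123 mm over their backs; the gripper's body (75 mm by 187 mm) begins 45 mm behind the grasp point.
Start: joints at [1.063, 0.536, -0.004, 1.538, 0.003, 1.067, -0.071], TCP at [0.278, -0.588, 0.239] pointing down, gripper open.
Joint ranges: [-2.7, 2.7], [-0.37, 2.16], [-1.27, 1.26], [0.24, 2.4], [-1.31, 4.45], [0.19, 1.91], [-2.76, 2.76]. Speed limits (rad/s): [2.39, 2.39, 3.14, 3.14, 3.14, 3.14, 3.14].

INTERFACE

Orientations are given as a unit quaternion [w, x, y, z].
In Python, from station import manip, move_gripper, viewer, order gives the robot as it stands. Calls block until the motion is done:
- manip.move_to(position, orientation): joint-space move of the TCP to a pose.
- manip.movel(position, ori=None, rate=0.15, guard=None): straight line of the TCP; ori=None keeps the orientation; rate is the mean speed in m/s. With guard (N) it stops when the force on the tool has changed by that much, and returns True; else False.
- manip.set_joints(angles): joint-space move.
- move_gripper(opening, effort=None): opening from 0.0 (shut) to 1.0 (fully open); effort is the grip in N (None keeps the last); returns when the fingers have stopped.
- manip.sleep(seconds).
- manip.inverse_kinematics(position, orientation): joint angles nearest the present ones, or None.
- viewer.capture(name): name is "scene" or "side" or "wrist"; returns a dict with "img" (420x560x3 uint8, red, green, blue), "fovy" (degrees; the focal length in pixels is half the picture's height over the tangent of half this angle, whatever the lens; pixels are square), "cx", "cy" (the principal point, pixels), "world_from_camera" (4x4, takes a point from camera to world coordinates). Camera axes: x right, y down, z forward; pixel columns grow to the right and rows downward; lengths in m; the calibration is good to about 2 mm. A picture is of the moment at which its call begins. There is no depth.
A pose or a line that the arm cannot do raises manip.Unreachable and nothing moves.
- order.finish_job(): hands the job in; it is judged then, once.
Readings, each from a call of its own:
- manip.read_time(): time.
- manip.read_q(): joint angles.
- manip.read_joint_velocities(): joint speeds.
- manip.read_effort(): joint torques, N m.
- manip.read_position(): TCP position.
- manip.read_ee_rot(): TCP orientation.
- manip.read_wrist_force(): force on the tool from outside, world axes, zero at the start.
- manip.read_ft_torque(): the same for the moment, N m.
- manip.read_width(): opening from 0.0 (shut) to 1.0 (fully open).
- manip.read_grasp_force(): force on a finger pad.
Only numpy, scipy, OpenCV 4.12 (cv2) and the standard library are available. Lean on these libraries where they do the work, as an engineer would, in place of code of your own. Each camera call takes 0.05 s, during which the arm holds its last target. There are 200 camera calls.

TASK

Pick up the red-handled steel square, set it down on the board inside the frame corner and use it (not the gripper) to gently push the leaning loose side true; then press the square firmly against both sides at once, some 5 to 15 N on each, for about a second, so that no gap shows along either side. Let go and leave the square lying flush in the corner, without disturbing the other things on the bench.

Things in the scene. Friction and masses are not known exactly. Their poses are not given: they have to be found in the camera images.
- square: Loose steel L-shaped square, 0.35 kg, lying flat: two legs 120 mm long, 26 wide, 24 thick, a diagonal brace and an upright red handle. Origin: outer corner (heel) of the L, on the underside. x along the outer edge of leg A, y along that of leg B, z up. Flush in use: leg A along the clamped side, leg B along the loose side, axes as the frame's, heel in the inside corner, on the board.
- grip (a point): Grip point in the middle of the red handle, at (44, 44, 58) mm in the square's frame. The handle is 60 mm long along the square's (1,-1) direction, 22 mm thick along its (1,1) direction (grip across this, from above), from 22 to 78 mm above the square's underside. Gripped at this height, fingers stay above the frame's sides.
- tip_a (a point): Point on the outer edge of leg A near its end, at (118, 0, 12) mm in the square's frame. Axes as the square's.
- tip_b (a point): Point on the outer edge of leg B near its end, at (0, 118, 12) mm in the square's frame. Axes as the square's. The square rubs on the sides and board with a friction coefficient of about 0.6, so while it presses hard on one side, friction there can hold it off the other and feel like contact.
- frame: Fixed grey board, 12 mm thick, from -35 to 160 mm in x and y, with the frame corner on it. Origin: below the inside corner, at bench level. Clamped side: pale wood, fixed, 18 mm thick, top at z = 42 mm, inner face the plane y = 0 from x = -18 to 150 mm. The inside is the +x, +y side. A steel C-clamp holds it at x 104 to 126, y -49 to -9 mm, top at 50 mm (screw to 72 mm).
- loose_end (a point): Top of the far end of the loose side's inner face. The loose side is of darker wood, 18 mm thick, 150 mm long, 30 mm high, on the board, turning about the upright line through the inside corner. Axes: y along its inner face away from the corner, x square to that face, toward the square's place; the inner face is this point's plane x = 0; the corner is at y = -150 mm, the board's top at z = -30 mm.
- loose_side (a joint): Angle of the loose side, rad: 0 = true (square), positive = leaning inward (starts 0.06 to 0.15), negative = pushed too far out (limit -0.06). Stiff friction, no spring: stays where left; about 0.25 N m turns it, some 2 N at the end of the square's leg. Leg B meets it first near its end; once flush along the leg, the heel bears near the pivot and it gives no further.
- bench_block: Bystander: dark steel block 60 x 60 x 22 mm on the bench behind the loose side. Origin: centre of its underside. Leave alone.
- punch_box: Bystander: green box of letter punches, 45 x 75 x 72 mm. Origin: centre of its underside. Leave alone.
- carton: Bystander: small yellow carton 32 x 32 x 52 mm. Origin: centre of its underside. Leave alone.
Not all that is in view belongs to the job. Of the things shaped like the square, the steel one is meant.

How it is judged:
On the way, in this order (a step that is already met when the one before it is completed fails the run):
1. the square is picked up off the bench (height (world z) of square above 0.03 m), for 0.2 s.
2. the square lies on the board with no gap over 2.5 mm along either side, the loose side is true within 0.025 rad, and the square presses on both sides at once with more than 3 N each for half a second (y of square in the frame of frame between -0.003 and 0.0025 m and y of tip_a in the frame of frame between -0.003 and 0.0025 m and x of square in the frame of loose_end between -0.003 and 0.0025 m and x of tip_b in the frame of loose_end between -0.003 and 0.0025 m and z of square in the frame of frame between 0.009 and 0.015 m and value of joint loose_side between -0.025 and 0.025 rad and contact force between square and frame_c0 above 3 N and contact force between square and loose_side_c0 above 3 N), for 0.5 s.
At the end, for the whole second after the job is handed in: The square lies released and at rest flat on the board in the corner, with no gap over 3 mm between its legs and the two sides at heel or tips; the loose side is true within 0.025 rad; the bystanders are within 20 mm of where they stood (y of square in the frame of frame between -0.003 and 0.003 m and y of tip_a in the frame of frame between -0.003 and 0.003 m and x of square in the frame of loose_end between -0.003 and 0.003 m and x of tip_b in the frame of loose_end between -0.003 and 0.003 m and z of square in the frame of frame between 0.009 and 0.015 m and value of joint loose_side between -0.025 and 0.025 rad and linear speed of square below 0.01 m/s and velocity of joint loose_side between -0.02 and 0.02 rad/s and distance of each of bench_block, punch_box, carton from where it was at the start of the episode below 0.02 m); the robot touches nothing.
It fails at once if the square is pressed on a side with more than 40 N (contact force between square and frame_c0 above 40 N or contact force between square and loose_side_c0 above 40 N).
It fails at once if the gripper or arm itself pushes the loose side (contact force between any of the fingers, the arm and loose_side_c0 above 1 N).
It fails at once if a bystander is shifted by more than 20 mm (distance of any of bench_block, punch_box, carton from where it was at the start of the episode above 0.02 m).
It also fails if it takes over 72 s, if anything falls off the work surface, if the arm or the gripper's body presses on something with over 40 N, if the wrist force passes 120 N, or if a joint passes its speed limit or range.

## Working session

There is one attempt and no reset: what is moved stays moved. The work goes in short steps, each a Python script; the robot and the scene stay as the last script left them, time stands still between calls to the robot, and variables do not carry over. Pictures are saved under pics/ and viewed, at most 13 in all, crops included, and the job is handed in when it is done.

```bash
mkdir -p pics; ls
python3 - <<'E'
from station import manip, viewer
import cv2,numpy as np
for n in ["scene","side","wrist"]:
    c=viewer.capture(n); cv2.imwrite(f"pics/{n}0.png",c["img"][:,:,::-1]); np.save(f"pics/{n}0.npy",c,allow_pickle=True)
    print(n,c["fovy"],c["cx"],c["cy"],np.round(c["world_from_camera"],3).tolist())
print(manip.read_time(),manip.hold_point_z,manip.read_ee_rot(),manip.read_wrist_force())
E
```

```text
pics
scene 42.76498500532405 277.26154342611443 206.127758792199 [[-0.871, 0.287, -0.398, 1.059], [0.491, 0.51, -0.706, 0.954], [0.0, -0.811, -0.585, 0.83], [0.0, 0.0, 0.0, 1.0]]
side 52.48088100582888 281.64928734132974 207.69238652460845 [[-0.993, -0.079, 0.084, 0.457], [-0.115, 0.565, -0.817, 1.01], [0.017, -0.821, -0.57, 0.744], [0.0, 0.0, 0.0, 1.0]]
wrist 65.90654637187498 281.3247678759326 208.16484845457177 [[0.428, -0.865, -0.261, 0.345], [-0.904, -0.411, -0.122, -0.555], [-0.002, 0.288, -0.958, 0.386], [0.0, 0.0, 0.0, 1.0]]
0.15 0.0187 [-6.09572730e-04  9.75691465e-01  2.19147804e-01 -1.84833328e-04] [-0.63372201  0.56292271  1.1237315 ]
```

View pics/scene0.png

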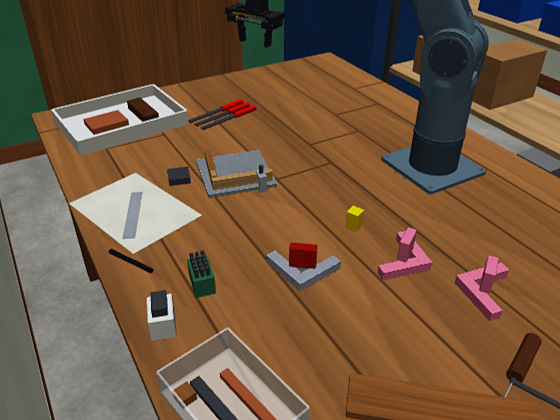

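View pics/side0.png

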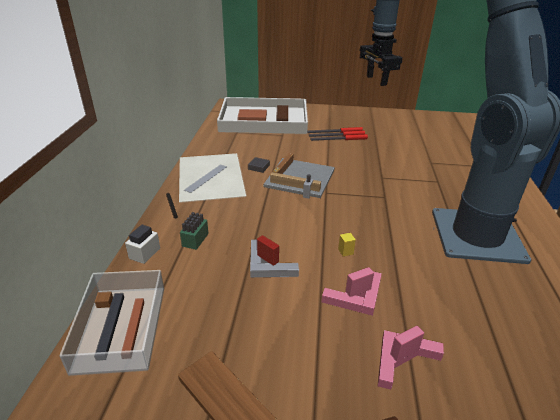

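The two views show three square-shaped things. The steel one with a red handle is at scene (302,262) and side (270,258). The pink ones, at scene (405,255) and (485,285), are decoys. The frame is at scene (238,175), with its clamp at (263,178). I'll take the steel one and check it in a close wrist view.

```bash
cat > h.py <<'E'
import numpy as np, cv2
from station import manip, move_gripper, viewer, order
def ray(c,u,v):
    f=c["img"].shape[0]/2/np.tan(np.radians(c["fovy"])/2); T=np.array(c["world_from_camera"])
    return T[:3,3], T[:3,:3]@np.array([(u-c["cx"])/f,(v-c["cy"])/f,1])
def onz(c,u,v,z):
    o,d=ray(c,u,v); return (o+d*(z-o[2])/d[2])
def proj(c,p):
    f=c["img"].shape[0]/2/np.tan(np.radians(c["fovy"])/2); T=np.array(c["world_from_camera"])
    q=T[:3,:3].T@(np.asarray(p)-T[:3,3]); return np.array([c["cx"]+f*q[0]/q[2],c["cy"]+f*q[1]/q[2]])
def quat(yaw):  # tool down, tool x axis at yaw in world
    return [0,np.cos(yaw/2),np.sin(yaw/2),0]
def load(n): return np.load(f"pics/{n}.npy",allow_pickle=True).item()
def snap(cam,n):
    c=viewer.capture(cam); np.save(f"pics/{n}.npy",c,allow_pickle=True); cv2.imwrite(f"pics/{n}.png",c["img"][:,:,::-1]); return c
E
python3 - <<'E'
from h import *
s=load("scene0"); d=load("side0")
print("tool yaw",np.arctan2(.2191,.9757)*2)
for n,u,v,z in [("heel",303,287,0),("legend1",267,255,.024),("legend2",340,262,.024),("handle",303,247,.078),("framecorner board",238,175,.012),("b1",197,162,.012),("b2",263,152,.012),("b3",276,183,.012),("b4",210,194,.012),("block",178,176,.02),("punch",200,265,.07),("carton",355,215,.05)]:
    print(n,onz(s,u,v,z).round(3))
for n,u,v,z in [("heel",252,275,0),("l1",298,268,.024),("l2",256,241,.024),("handle",268,245,.078),("b1",265,185,.012),("b2",322,195,.012),("b3",334,166,.012),("b4",285,157,.012)]:
    print("side",n,onz(d,u,v,z).round(3))
E
```

```text
tool yaw 0.44178498024833845
heel [0.594 0.244 0.   ]
legend1 [0.625 0.136 0.024]
legend2 [0.493 0.237 0.024]
handle [0.573 0.206 0.078]
framecorner board [ 0.526 -0.218  0.012]
b1 [ 0.6   -0.341  0.012]
b2 [ 0.403 -0.298  0.012]
b3 [ 0.452 -0.13   0.012]
b4 [ 0.633 -0.17   0.012]
block [ 0.679 -0.285  0.02 ]
punch [0.787 0.142 0.07 ]
carton [0.382 0.138 0.05 ]
side heel [0.607 0.246 0.   ]
side l1 [0.494 0.231 0.024]
side l2 [0.614 0.141 0.024]
side handle [0.57  0.218 0.078]
side b1 [ 0.634 -0.161  0.012]
side b2 [ 0.447 -0.127  0.012]
side b3 [ 0.412 -0.321  0.012]
side b4 [ 0.591 -0.363  0.012]
```

Run:
```python
from h import *
manip.move_to([.52,-.24,.26],quat(np.radians(-57))); manip.sleep(.3); snap("wrist","wf")
manip.move_to([.575,.20,.28],quat(np.radians(-39))); manip.sleep(.3); snap("wrist","ws")
print(manip.read_time(),manip.read_q().round(2) if hasattr(manip.read_q(),'round') else manip.read_q())
```

```text
4.2917 [-0.39  0.43 -0.03  1.61  0.01  1.11 -2.67]
```

View pics/wf.png

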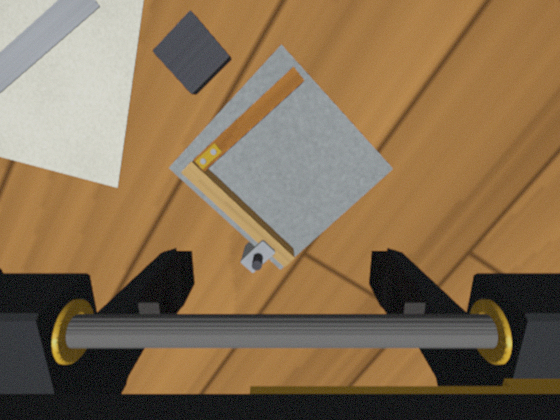

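View pics/ws.png

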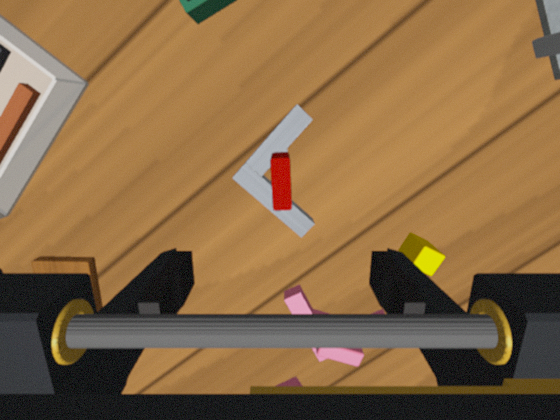

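Both wrist views are clear. In ws the steel L has its heel at (235,177), leg ends at (305,115) and (307,228), and the red handle at (281,181), so the choice is confirmed. In wf the board corners are at (281,45), (391,168) and (170,168). The clamped side runs (190,168) to (292,262), and the leaning loose side runs (207,157) to (297,73). I'll enlarge both for exact edges.

Run:
```python
from h import *
a=cv2.imread("pics/wf.png")[40:280,160:400]; b=cv2.imread("pics/ws.png")[95:245,220:325]
a=cv2.resize(a,(480,480),interpolation=cv2.INTER_CUBIC); b=cv2.resize(b,(315,450),interpolation=cv2.INTER_CUBIC)
o=np.zeros((480,796,3),np.uint8); o[:,:480]=a; o[:450,481:796]=b; cv2.imwrite("pics/z1.png",o)
def rect(c,m,z,name):
    cs,_=cv2.findContours(m.astype(np.uint8)*255,cv2.RETR_EXTERNAL,cv2.CHAIN_APPROX_NONE); k=max(cs,key=cv2.contourArea)
    w=np.array([onz(c,*p[0],z)[:2] for p in k],np.float32)*1000
    r=cv2.minAreaRect(w); print(name,len(k),np.round(r[0],1),np.round(r[1],1),round(r[2],2)); print(cv2.boxPoints(r).round(1).tolist())
    ap=cv2.approxPolyDP(k,4,True)[:,0]; print(" poly",[(p.tolist(),onz(c,*p,z)[:2].round(4).tolist()) for p in ap])
def hsv(c): return np.moveaxis(cv2.cvtColor(c["img"],cv2.COLOR_RGB2HSV).astype(int),2,0)
c=load("wf"); h,s,v=hsv(c); roi=np.zeros(h.shape,bool); roi[40:280,165:395]=1
print("samples",[(p,(int(h[p[1],p[0]]),int(s[p[1],p[0]]),int(v[p[1],p[0]]))) for p in [(240,215),(260,110),(300,170),(330,40),(207,157),(270,235)]])
rect(c,roi&(s<60)&(v>110),.012,"board")
rect(c,roi&(s>60)&(h<30)&(v>160),.042,"clamped")
c=load("ws"); h,s,v=hsv(c); roi[:]=0; roi[95:245,220:325]=1
print([(p,(int(h[p[1],p[0]]),int(s[p[1],p[0]]),int(v[p[1],p[0]]))) for p in [(290,125),(281,180),(250,177),(300,225)]])
rect(c,roi&(s<60)&(v>120),.024,"L"); rect(c,roi&((h<6)|(h>174))&(s>180)&(v>120),.078,"handle")
```

```text
samples [((240, 215), (19, 109, 182)), ((260, 110), (16, 176, 154)), ((300, 170), (100, 10, 153)), ((330, 40), (17, 144, 156)), ((207, 157), (24, 188, 187)), ((270, 235), (19, 117, 155))]
board 959 [ 528.  -229.9] [226.6 196.6] 77.76
[[407.8999938964844, -319.79998779296875], [600.0, -361.5], [648.0999755859375, -140.0], [456.0, -98.4000015258789]]
 poly [([282, 45], [0.598, -0.3609]), ([169, 167], [0.6403, -0.1712]), ([255, 246], [0.4964, -0.1394]), ([241, 259], [0.5022, -0.1131]), ([251, 272], [0.4809, -0.1039]), ([257, 252], [0.4896, -0.1335]), ([262, 263], [0.4755, -0.1234]), ([268, 258], [0.4727, -0.134]), ([282, 267], [0.4497, -0.1331]), ([272, 256], [0.4697, -0.1394]), ([273, 249], [0.4741, -0.1487]), ([264, 241], [0.4902, -0.1519]), ([257, 243], [0.4964, -0.1445]), ([181, 171], [0.6256, -0.1749]), ([292, 66], [0.5768, -0.3491]), ([304, 81], [0.5566, -0.3434]), ([208, 168], [0.5995, -0.1963]), ([293, 248], [0.4526, -0.1644]), ([294, 255], [0.4459, -0.1567]), ([391, 169], [0.41, -0.3181])]
clamped 704 [ 541.6 -128.7] [111.3 175.3] 79.01
[[445.0, -166.6999969482422], [617.099975
[... 1268 characters left out ...]
4], [0.6274, 0.1338]), ([233, 179], [0.6073, 0.2529]), ([302, 236], [0.4912, 0.2326]), ([314, 223], [0.4957, 0.2089]), ([292, 203], [0.5355, 0.2144]), ([288, 211], [0.5303, 0.2252]), ([273, 210], [0.5437, 0.2396]), ([271, 186], [0.57, 0.2212]), ([261, 176], [0.5879, 0.2228]), ([271, 154], [0.6013, 0.1954]), ([287, 151], [0.5917, 0.1777]), ([311, 121], [0.6015, 0.1328])]
handle 133 [573.9 201.9] [20.9 58.4] 54.11
[[544.0999755859375, 210.60000610351562], [591.4000244140625, 176.3000030517578], [603.7000122070312, 193.1999969482422], [556.2999877929688, 227.5]]
 poly [([272, 158], [0.6016, 0.1915]), ([274, 208], [0.5567, 0.2255]), ([290, 208], [0.5454, 0.2115]), ([289, 159], [0.5892, 0.1779])]
```

View pics/z1.png

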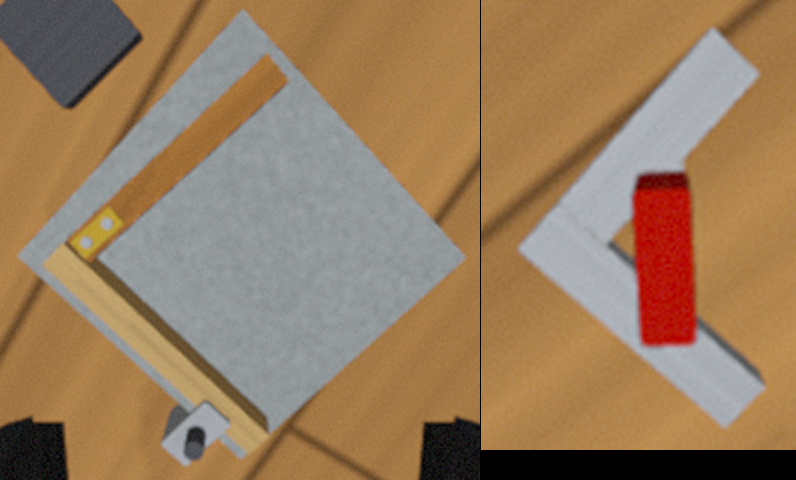

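```bash
cat >> h.py <<'E'
def R2(d): a=np.radians(d); return np.array([[np.cos(a),-np.sin(a)],[np.sin(a),np.cos(a)]])
SQ_H,SQ_Y=np.array([.6105,.2532]),188.6
FO,FY=np.array([.5998,-.1970]),167.3
GZ=.058-.0187
def tcp_place(x,y,z=.012):  # square's heel at (x,y) mm in the frame
    p=FO+R2(FY)@(np.array([x+44,y+44])/1000); return [*p,z+GZ]
QP=quat(np.radians(FY+135-180)); QG=quat(np.radians(SQ_Y+135-180))
E
python3 - <<'E'
from h import *
g=SQ_H+R2(SQ_Y)@[.044,.044]; print(g)
manip.move_to([*g,.13],QG); move_gripper(.55,45)
manip.movel([*g,GZ],rate=.1); move_gripper(0,45)
print(manip.read_width(),manip.read_grasp_force(),manip.read_wrist_force())
manip.movel([*g,.17],rate=.12); manip.sleep(.3)
print(manip.read_wrist_force(),manip.read_width())
manip.move_to(tcp_place(24,8,.12),QP); manip.sleep(.4)
print(manip.read_time(),np.round(manip.read_q(),2),manip.read_wrist_force(),manip.read_ft_torque(),manip.read_position(),tcp_place(24,8,.12))
snap("wrist","w2"); snap("scene","s2")
E
python3 - <<'E'
import cv2,numpy as np
a=cv2.imread("pics/w2.png"); b=cv2.resize(cv2.imread("pics/s2.png")[100:220,150:310],(480,360))
o=np.zeros((420,560+240,3),np.uint8); o[:,:560]=a; o[:180,560:]=cv2.resize(b,(240,180)); cv2.imwrite("pics/z2.png",o)
E
```

```text
[0.57357427 0.20311516]
0.24718403132559816 44.997910587117076 [-2.0314802  -2.75835891  3.57893258]
[-0.54075683  0.06558152 -2.6994701 ] 0.2450688167671041
12.325 [ 1.09  0.79 -1.1   1.77  0.79  1.1   0.28] [ 0.17864503 -0.43515522 -2.36395206] [-0.02034619 -0.11121795 -0.04367448] [ 0.52217042 -0.23248206  0.15930686] [np.float64(0.5220316483853342), np.float64(-0.23277825438919164), 0.1593]
```

View pics/z2.png

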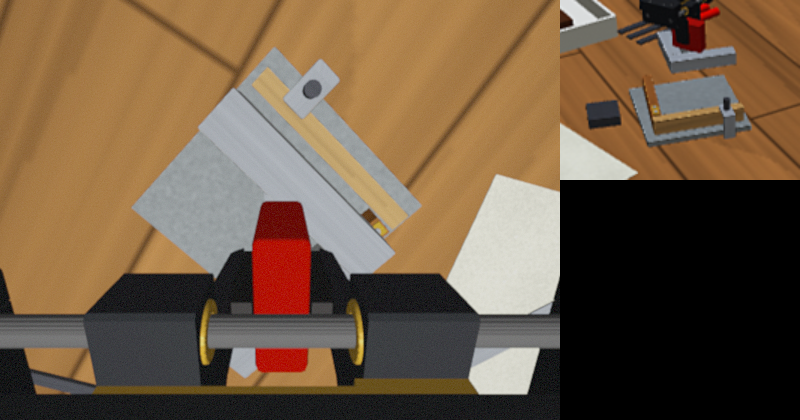

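The steel square is held. Leg A's outer edge is visible from tip (235,88) to heel (396,253), parallel to the clamped side. I'll check the in-hand pose from that edge, then lower the square.

Run:
```python
from h import *
c=load("w2"); 
for u,v in [(235,88),(396,253)]:
    p=onz(c,u,v,.144)[:2]; print("square edge in frame mm",(R2(FY).T@(p-FO)*1000).round(1))
for u,v in [(255,81),(366,208)]: # clamped inner top edge rough
    p=onz(c,u,v,.042)[:2]; print("clamped edge",(R2(FY).T@(p-FO)*1000).round(1))
manip.movel(tcp_place(24,8,.022),rate=.12); manip.sleep(.3); f0=np.array(manip.read_wrist_force())
r=manip.movel(tcp_place(24,8,.006),rate=.02,guard=3); manip.sleep(.2)
p=manip.read_position(); print(r,p[2]-GZ,np.array(manip.read_wrist_force())-f0,manip.read_time(),manip.read_width())
np.save("f0.npy",f0)
snap("wrist","w3"); snap("scene","s3"); snap("side","d3")
a=cv2.imread("pics/w3.png"); b=cv2.imread("pics/s3.png")[110:210,170:300]; d=cv2.imread("pics/d3.png")[130:210,240:350]
o=np.zeros((420,800,3),np.uint8); o[:,:540]=a[:,20:]; o[:200,540:]=cv2.resize(b,(260,200)); o[200:390,540:]=cv2.resize(d,(260,190)); cv2.imwrite("pics/z3.png",o)
```

```text
square edge in frame mm [143.5   6.9]
square edge in frame mm [23.2  6.9]
clamped edge [150.   -2.4]
clamped edge [12.9  3.7]
True 0.01217029204122188 [ 0.01674719 -0.67262839  7.27810198] 14.4333 0.24469459041534442
```

View pics/z3.png

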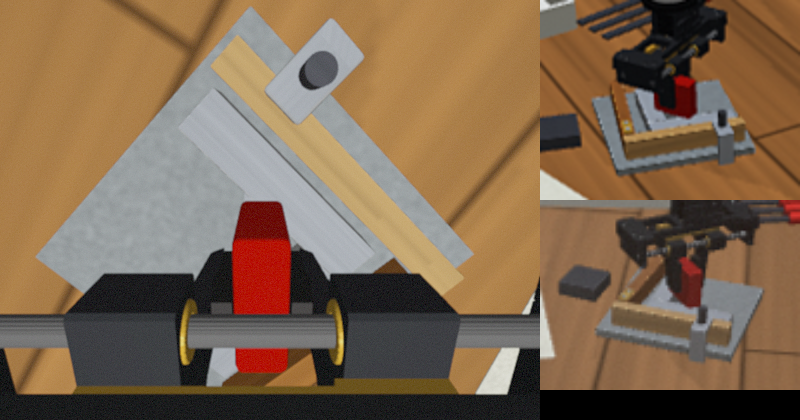

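The square lies on the board, parallel to and clear of both sides: leg A's outer edge in this crop runs (217,89) to (375,253), with a gap of about 8 mm to the clamped side. Next I ease the downward load and push toward the loose side in steps.

```bash
cat >> h.py <<'E'
def rd():
    f=np.array(manip.read_wrist_force())-np.load("f0.npy"); p=np.array(manip.read_position())
    xy=R2(FY).T@(p[:2]-FO)*1000-44; ff=R2(FY).T@f[:2]
    return xy.round(2),round((p[2]-GZ)*1000,2),ff.round(1),round(f[2],1),round(manip.read_ft_torque()[2],2),round(manip.read_time(),1)
E
python3 - <<'E'
from h import *
Z=.0121
manip.movel(tcp_place(24,6,Z),rate=.02); print(*rd())
print(manip.movel(tcp_place(6,4,Z),rate=.03,guard=12)); print(*rd())
x=manip_x=rd()[0][0]
for i in range(16):
    x-=.6; manip.movel(tcp_place(x,4,Z),rate=.01); manip.sleep(.05); r=rd(); print(round(x,1),*r)
    if r[2][0]>8: break
E
```

```text
[23.71  5.85] 12.19 [-1.9  0.4] 3.6 -0.02 14.9
True
[23.73  5.88] 12.2 [0.3 0.5] 8.0 -0.05 15.1
23.1 [23.6   5.69] 12.34 [3.3 5. ] 9.4 -0.02 15.5
22.5 [23.55  5.73] 12.35 [5.8 5.3] 12.3 -0.01 15.8
21.9 [23.48  5.71] 12.38 [7.9 5. ] 13.8 -0.01 16.1
21.3 [23.4   5.75] 12.43 [9.8 5.7] 16.3 -0.04 16.4
```

Run:
```python
from h import *
Z=.0138
manip.movel(tcp_place(23.4,5,Z),rate=.02); manip.sleep(.1); print(*rd())
print(manip.movel(tcp_place(7,4,Z),rate=.03,guard=12)); print(*rd())
x=rd()[0][0]
for i in range(14):
    x-=.6; manip.movel(tcp_place(x,4,Z),rate=.01); manip.sleep(.05); r=rd(); print(round(x,1),*r)
    if r[2][0]>8: break
```

```text
[23.51  4.71] 13.4 [-0.8  0.9] -0.1 -0.03 16.8
False
[6.93 3.95] 13.76 [-1.2  0.1] -1.5 -0.04 17.5
6.3 [6.61 3.89] 13.76 [-0.  -1.2] 0.5 -0.07 17.8
5.7 [5.88 3.89] 13.75 [ 2. -1.] 0.5 -0.12 18.1
5.1 [5.12 3.99] 13.78 [1.7 0. ] 0.3 -0.1 18.4
4.5 [4.49 4.02] 13.77 [ 1.5 -0.9] -0.3 -0.14 18.7
3.9 [3.88 4.01] 13.8 [ 0.9 -1.2] -1.1 -0.16 19.0
3.3 [3.27 4.05] 13.82 [ 0.9 -0.4] -0.0 -0.14 19.3
2.7 [2.69 4.03] 13.8 [ 1.8 -0.7] -0.5 -0.12 19.6
2.1 [2.09 4.06] 13.8 [ 1.2 -0.2] -0.3 -0.14 19.9
1.5 [1.47 4.03] 13.8 [ 0.2 -0.1] -1.0 -0.16 20.2
0.9 [0.88 4.03] 13.8 [1.9 0.1] -0.9 -0.12 20.5
0.3 [0.36 4.07] 13.75 [ 1.8 -0.7] -0.5 -0.1 20.8
-0.3 [0.17 4.14] 13.73 [4.  1.4] 1.8 -0.06 21.1
-0.9 [-0.03  4.23] 13.76 [5.9 0.9] 2.9 0.08 21.4
-1.5 [-0.13  4.23] 13.5 [6.3 0.9] 2.2 0.14 21.7
```

Run:
```python
from h import *
Z=.0134; X=.9
manip.movel(tcp_place(X,4,Z),rate=.02); manip.sleep(.1); print(*rd())
y=4
for i in range(16):
    y-=.6; manip.movel(tcp_place(X,y,Z),rate=.012); manip.sleep(.05); r=rd(); print(round(y,1),*r)
    if r[2][1]>4: break
```

```text
[0.22 3.89] 13.59 [-0.2  0.2] 0.1 0.04 22.1
3.4 [0.61 3.32] 13.5 [0.1 0.3] -0.6 0.0 22.4
2.8 [0.85 2.75] 13.42 [ 0.1 -0.4] -0.8 -0.03 22.7
2.2 [0.89 2.15] 13.41 [-0.8  0.4] -0.5 -0.03 23.0
1.6 [0.84 1.93] 13.42 [-2.1  1.7] -0.5 0.08 23.3
1.0 [0.74 1.61] 13.46 [-0.4  3.3] -0.3 0.23 23.6
0.4 [0.67 1.48] 13.47 [-1.5  4.8] 1.0 0.28 23.9
```

Run:
```python
from h import *
Z=.0134; X=1.0
for a in [.25,.5,.75,1.0,1.25]:
    manip.movel(tcp_place(X,.4,Z),quat(np.radians(FY+a+135-180)),rate=.01); manip.sleep(.3); r=rd(); print(a,*r)
    if r[4]<.08: break
snap("wrist","w4")
cv2.imwrite("pics/z4.png",cv2.resize(cv2.imread("pics/w4.png")[0:310,180:500],None,fx=1.9,fy=1.9,interpolation=cv2.INTER_CUBIC))
```

```text
0.25 [0.78 1.47] 13.48 [-1.   6.4] 1.9 0.08 24.4
0.5 [0.75 1.47] 13.5 [-1.5  5.8] 1.5 -0.02 25.0
```

View pics/z4.png

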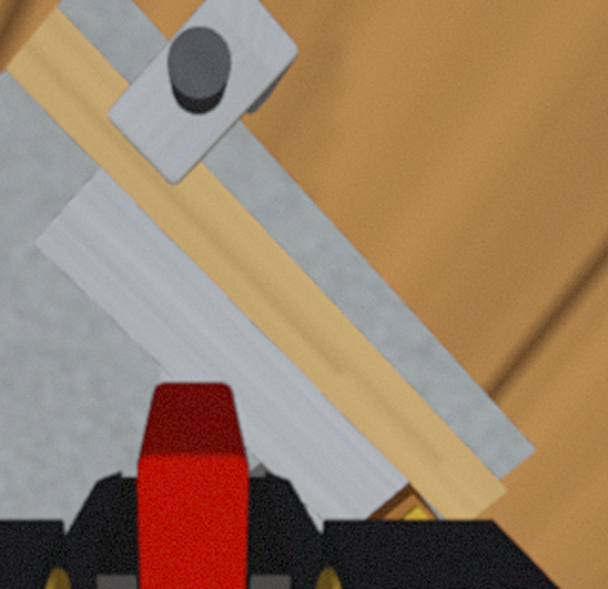

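Leg A is flush along its whole visible length, with no gap from (100,170) to (410,485). Now the combined press.

```bash
cat >> h.py <<'E'
QF=quat(np.radians(FY+.5+135-180))
E
python3 - <<'E'
from h import *
Z=.0129; y=1.3; x=.6
manip.movel(tcp_place(x,y,Z),QF,rate=.01); manip.sleep(.1); print(*rd())
for i in range(8):
    x-=.5; manip.movel(tcp_place(x,y,Z),QF,rate=.01); manip.sleep(.1); r=rd(); print(round(x,1),round(y,1),*r)
    if r[2][0]>8.5: break
for i in range(10):
    y-=.5; manip.movel(tcp_place(x,y,Z),QF,rate=.01); manip.sleep(.1); r=rd(); print(round(x,1),round(y,1),*r)
    if r[2][1]>10: break
for i in range(4):
    if r[2][0]>9: break
    x-=.4; manip.movel(tcp_place(x,y,Z),QF,rate=.01); manip.sleep(.1); r=rd(); print(round(x,1),round(y,1),*r)
manip.sleep(1.2); print(*rd())
E
```

```text
[0.63 1.49] 12.88 [-1.2  3.9] -0.1 -0.03 25.4
0.1 1.3 [0.45 1.49] 12.78 [1.1 4.6] 2.1 -0.07 25.8
-0.4 1.3 [0.31 1.45] 12.67 [2.2 4.9] 1.8 -0.08 26.1
-0.9 1.3 [0.16 1.48] 12.6 [3.3 4.1] 2.7 -0.09 26.5
-1.4 1.3 [-0.04  1.45] 12.47 [5.3 3.6] 2.7 -0.04 26.8
-1.9 1.3 [-0.13  1.45] 12.43 [5.7 3.8] 3.2 -0.06 27.2
-2.4 1.3 [-0.19  1.52] 12.39 [7.1 4. ] 4.1 -0.03 27.5
-2.9 1.3 [-0.25  1.55] 12.39 [8.3 5.8] 6.9 -0.03 27.9
-3.4 1.3 [-0.31  1.58] 12.42 [10.1  5.4] 8.0 0.07 28.2
-3.4 0.8 [-0.31  1.54] 12.42 [10.   7.1] 8.2 0.05 28.6
-3.4 0.3 [-0.32  1.55] 12.42 [9.7 7.4] 8.1 0.02 28.9
-3.4 -0.2 [-0.32  1.54] 12.43 [11.1  9. ] 9.5 0.06 29.3
-3.4 -0.7 [-0.3   1.49] 12.47 [11.2  9.5] 9.6 0.01 29.6
-3.4 -1.2 [-0.25  1.48] 12.44 [11.3 10.5] 10.7 0.01 30.0
[-0.3  1.5] 12.46 [10.7 10.7] 9.7 0.07 31.2
```

The downward load has built up and takes some of the push. I'll relieve it, press a bit more and hold, then check with pictures.

Run:
```python
from h import *
x,y,Z=-3.4,-1.2,.0129
for i in range(6):
    Z+=.0004; manip.movel(tcp_place(x,y,Z),QF,rate=.01); manip.sleep(.1); r=rd(); print(round(Z,4),*r)
    if r[3]<3: break
for i in range(8):
    if r[2][0]<13: x-=.5
    if r[2][1]<13: y-=.5
    if r[3]>3.5: Z+=.0003
    manip.movel(tcp_place(x,y,Z),QF,rate=.01); manip.sleep(.1); r=rd(); print(round(x,1),round(y,1),*r)
    if min(r[2])>=12.5: break
manip.sleep(1.2); print(*rd()); np.save("cmd.npy",[x,y,Z])
snap("wrist","w5"); snap("scene","s5"); snap("side","d5")
b=cv2.imread("pics/s5.png")[120:210,180:300]; d=cv2.imread("pics/d5.png")[130:210,240:350]
o=np.zeros((600,800,3),np.uint8); o[:300,:400]=cv2.resize(b,(400,300)); o[300:,:400]=cv2.resize(d,(400,300)); o[:440,400:]=cv2.resize(cv2.imread("pics/w5.png")[0:400,130:494],(400,440)); cv2.imwrite("pics/z5.png",o)
```

```text
0.0133 [-0.29  1.43] 12.52 [9.9 9. ] 6.2 0.05 31.5
0.0137 [-0.29  1.4 ] 12.6 [7.6 9.6] 5.5 0.04 31.9
0.0141 [-0.28  1.35] 12.72 [6.6 9.8] 1.8 0.03 32.2
-3.9 -1.7 [-0.32  1.37] 12.73 [ 8.4 10.5] 5.0 0.05 32.6
-4.4 -2.2 [-0.35  1.31] 12.77 [ 9.6 10.7] 3.2 0.06 32.9
-4.9 -2.7 [-0.35  1.31] 12.77 [11.6 12.3] 5.5 0.06 33.3
-5.4 -3.2 [-0.42  1.32] 12.85 [12.4 12.6] 5.6 0.04 33.6
-5.9 -3.7 [-0.44  1.26] 12.89 [14.2 14. ] 5.4 0.09 34.0
[-0.45  1.31] 12.88 [13.1 14. ] 5.2 0.08 35.2
```

View pics/z5.png

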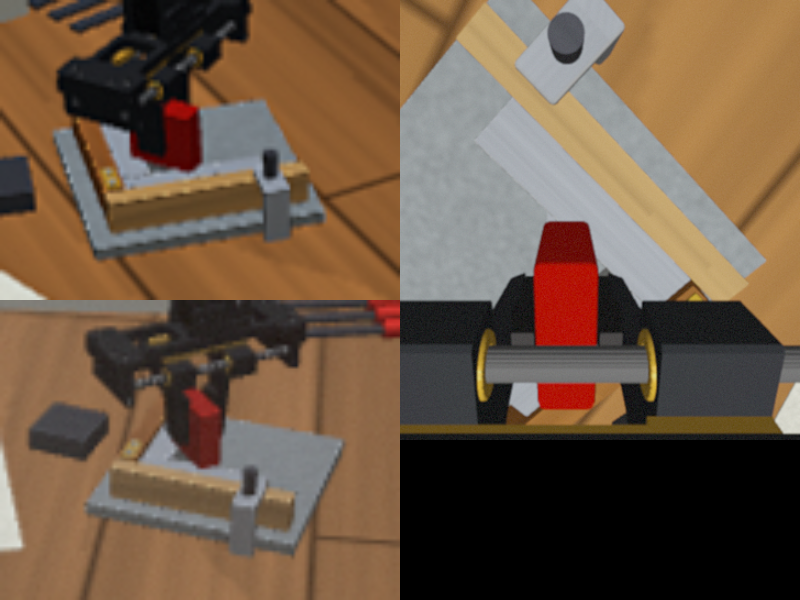

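The views agree: the loose side is now parallel to leg B with no visible gap, and leg A is flush. I'll do one more press in the order that limits friction masking: ease y, press x, then y, and hold.

Run:
```python
from h import *
x,y,Z=np.load("cmd.npy")
def go():
    manip.movel(tcp_place(x,y,Z),QF,rate=.015); manip.sleep(.1); r=rd(); print(round(x,1),round(y,1),round(Z,4),*r); return r
y=1.3; Z+=.0004; r=go()
for i in range(6):
    if r[2][0]>15: break
    x-=.6
    if r[3]>3: Z+=.0003
    r=go()
while r[2][1]<14 and y>-6:
    y-=1
    if r[3]>3: Z+=.0003
    r=go()
manip.sleep(1.3); print(*rd()); np.save("cmd.npy",[x,y,Z])
```

```text
-5.9 1.3 0.0154 [-0.71  1.62] 13.11 [10.5  3.5] -1.2 0.12 35.9
-6.5 1.3 0.0154 [-0.84  1.71] 13.1 [12.2  5.3] 0.8 0.18 36.2
-7.1 1.3 0.0154 [-0.95  1.76] 13.1 [14.3  4.7] 1.3 0.25 36.6
-7.7 1.3 0.0154 [-1.09  1.88] 13.1 [15.5  4.8] 3.8 0.32 36.9
-7.7 0.3 0.0157 [-1.06  1.75] 13.2 [15.1  7. ] 3.8 0.27 37.3
-7.7 -0.7 0.016 [-0.99  1.66] 13.31 [13.8  8.7] 1.8 0.28 37.6
-7.7 -1.7 0.016 [-0.93  1.51] 13.31 [15.5 10.9] 2.5 0.28 38.0
-7.7 -2.7 0.016 [-0.89  1.43] 13.34 [15.4 12.2] 3.8 0.17 38.3
-7.7 -3.7 0.0163 [-0.86  1.33] 13.47 [14.2 13.9] 3.9 0.16 38.7
-7.7 -4.7 0.0166 [-0.81  1.21] 13.59 [14.  15.1] 1.2 0.12 39.0
[-0.83  1.2 ] 13.61 [14.1 14.6] 1.8 0.18 40.3
```

Run:
```python
from h import *
x,y,Z=np.load("cmd.npy")
manip.movel(tcp_place(-3,-1.5,.0135),QF,rate=.015); manip.sleep(.1); print(*rd())
manip.movel(tcp_place(-.5,1.0,.0124),QF,rate=.015); manip.sleep(.3); print(*rd())
snap("wrist","w6")
move_gripper(.42); manip.sleep(.2); print(*rd(),manip.read_width())
p=manip.read_position(); manip.movel([p[0],p[1],.16],rate=.1)
c=FO+R2(FY)@[.06,.06]
manip.move_to([*c,.26],QF); manip.sleep(.3); snap("wrist","w7"); print(manip.read_time())
cv2.imwrite("pics/z7.png",cv2.resize(cv2.imread("pics/w7.png")[0:280,140:440],None,fx=2,fy=2,interpolation=cv2.INTER_CUBIC))
```

```text
[-0.39  1.37] 12.68 [7.1 9.9] 5.0 0.04 41.0
[-0.07  1.47] 12.26 [2.7 5.7] 2.4 -0.01 41.7
[-0.55  0.85] 12.41 [-1.   0.2] 3.0 -0.06 42.4 0.4206668104296959
44.475
```

View pics/z7.png

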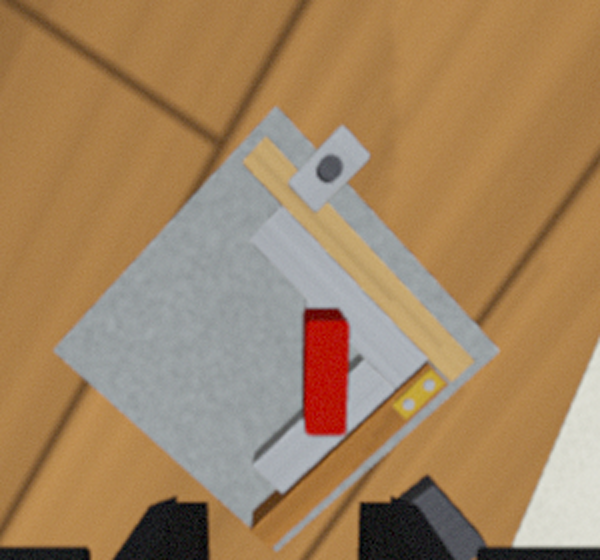

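The square is released and lies in the corner with both legs apparently flush: leg B along (428,358) to (278,492), the loose side's inner edge from (440,362) to about (255,525). I'll measure the gaps.

```bash
python3 - <<'E'
from h import *
c=load("w7"); im=cv2.GaussianBlur(c["img"],(3,3),0); H=cv2.cvtColor(im,cv2.COLOR_RGB2HSV).astype(int); s=H[...,1].astype(float)
F=lambda p:R2(FY).T@(p[:2]-FO)*1000
def bil(a,u,v):
    return cv2.remap(a.astype(np.float32),np.float32([[u]]),np.float32([[v]]),cv2.INTER_LINEAR)[0,0]
# sample saturation/value across both seams, at leg-top height
v=H[...,2]
for side in "BA":
  for t in (20,60,90,115,135):
    row=[]
    for d in range(-24,8,2):
        q=np.array([d,t] if side=="B" else [t,d])/1000.; w=FO+R2(FY)@q
        u=proj(c,[*w,.036 if t<120 else .042]); row.append(f"{int(bil(s,*u))}/{int(bil(v,*u))}")
    print(side,t," ".join(row))
E
python3 - <<'E'
import cv2
a=cv2.imread("pics/w7.png")[165:280,255:375]; cv2.imwrite("pics/z8.png",cv2.resize(a,None,fx=5,fy=5,interpolation=cv2.INTER_CUBIC))
E
```

```text
B 20 10/158 14/157 98/166 171/184 182/191 181/193 178/194 176/193 180/190 178/170 174/155 141/130 22/143 13/179 14/182 14/182
B 60 8/158 37/157 130/161 168/161 166/159 164/161 166/164 166/164 165/164 165/166 171/154 111/122 10/152 16/182 25/172 107/171
B 90 6/153 54/157 144/169 165/171 165/169 164/166 164/163 165/163 164/165 165/166 172/140 85/118 7/158 14/184 14/183 14/182
B 115 9/159 79/167 151/173 168/171 168/166 166/162 165/161 167/162 167/164 169/164 165/131 66/116 10/163 14/182 13/181 14/180
B 135 27/158 6/158 89/168 156/174 165/173 167/167 167/162 166/161 164/162 164/165 164/160 171/121 177/92 180/91 108/99 12/134
A 20 12/162 12/164 10/163 49/175 104/197 108/196 108/194 111/189 110/192 108/197 108/198 105/197 64/182 10/176 14/183 14/182
A 60 11/159 11/160 11/163 34/174 98/196 109/197 109/195 112/190 112/185 109/187 109/194 109/194 78/185 8/176 14/182 14/180
A 90 12/162 12/162 12/162 29/164 100/191 108/195 107/195 109/192 110/187 110/186 108/191 110/192 88/186 12/175 14/180 14/178
A 115 18/81 15/140 14/178 13/179 16/179 15/179 14/179 8/172 64/169 111/185 108/191 108/193 95/191 17/173 15/178 14/177
A 135 12/158 12/157 13/156 4/153 76/181 110/193 108/194 109/195 110/190 109/187 109/192 109/194 105/187 35/155 12/157 11/158
```

View pics/z8.png

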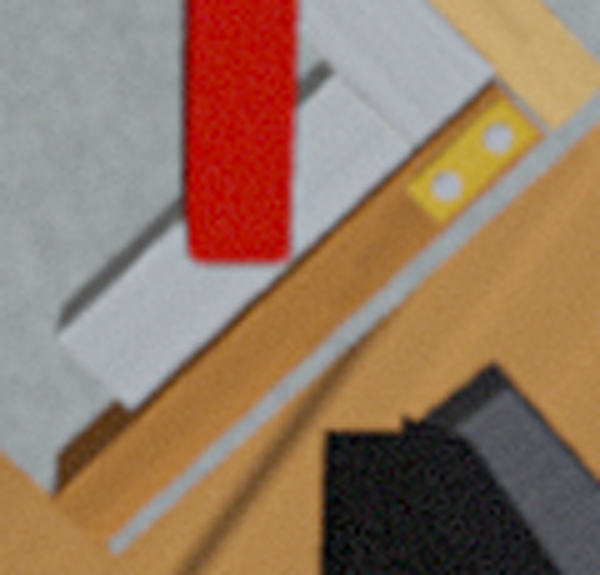

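Leg B's seam is uniform from heel to tip, leg A's edge is parallel to the clamped side, and the gripper is clear, so I'm handing the job in.

```bash
python3 -c "
from station import order; print(order.finish_job())"
```

```text
the job is handed in; nothing more can be done
None
```

The job is handed in: the steel square was used to push the loose side true, pressed on both sides with about 14 N each at the wrist for over a second, then released lying flush in the corner; the hand-in call did not return a verdict.

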